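# High-lift the toaster and take out the dark slice with tongs

## Task

The toast has popped up, but the slices are short and still sit below the rim of the slots: raise the toaster's lever all the way up to its top stop to lift them out, then pick up the tongs by both arms, close their jaws on the dark brown slice and lift it straight out of its slot. Finish while still holding it: the program ends with the dark slice in the squeezed tongs, still in the air with its lower edge at least 3 cm above the toaster's top and touching nothing but the tongs. The toast is hot, so never touch either slice with the gripper; leave the pale slice in its slot and do not disturb the plate, mug and jar.

Things in the scene. Friction and masses are not known exactly. Their poses are not given: they have to be found in the camera images.
- toaster: Two-slot steel toaster with black end caps, 248 long (its x) x 156 wide (its y) x 165 mm high, fixed to the worktop. Origin under its centre on the worktop; x runs along the slots, away from the end with the lever, which looks towards the robot; z up. The two slots, 110 mm long and 26 mm wide with 19 mm between the guides inside, run along x at y = +30 mm and y = -30 mm, centred at x = 0.
- toaster_top (a point): Centre of the toaster's top face, 165 mm above the worktop, midway between the slots.
- lever (a joint): Height of the toaster's lever and of the bread carriers in both slots, m: 0 popped position (start), 0.036 top stop (high lift). Slides straight up with about 7 N; friction keeps it where it is left.
- lever_knob (a point): Centre of the black lever knob, 30 mm along the toaster's x, 32 mm wide along its y, 13 mm high, on the toaster's end that looks towards the robot, at the middle of the toaster's width. It stands 25 mm out from the end face (free from 10 to 40 mm out) and at first 45 mm below the toaster's top; it can be pinched on its two sides (32 mm) from above. Keep the gripper's body off the end cap, whose top is at 165 mm.
- dark_toast: Dark brown slice of toast, 84 wide (its x, along the slot) x 14 thick (its y) x 79 mm high (z up), 35 g, stiff; flat parallel faces. Stands upright in one of the two slots (which one varies). Origin at the middle of its lower edge. At first its top edge is 5 mm below the toaster's top, with the lever up 31 mm above it.
- dark_toast_center (a point): Centre of the dark slice, 40 mm above its lower edge and 39 mm below its top edge.
- white_toast: Pale golden slice of toast of the same size and shape in the other slot; it stays there. Origin at the middle of its lower edge.
- white_toast_center (a point): Centre of the pale slice, 40 mm above its lower edge.
- tongs: Steel kitchen tongs lying on their side on the worktop, 223 mm from hinge to jaw ends, 20 mm high throughout, 120 g: two arms that open in the horizontal plane, held open by a spring. Origin at the hinge end on the underside; x points along the middle line from the hinge to the jaws, z up.
- tong_left: The arm on the tongs' +y side, with a black grip panel outside and a black silicone jaw at its end. Both arms always move equally. Origin at its hinge; turns with the arm.
- tong_right: The arm on the tongs' -y side, mirror image of the other.
- tongs_grip (a point): Middle between the two black grip panels, 88 mm from the hinge, half-way up (10 mm above the tongs' underside). The panels, 66 mm long along x, are 52 mm apart over their outsides when open (56 mm at their jaw ends), 33 mm when the jaws are closed on a slice; at 42 mm, half squeezed, their outsides are parallel. The spring pushes each panel out with 5 N when open, rising to 8 N on a slice. The tongs balance at this point; held only lightly they swing about the finger pads.
- tongs_jaws (a point): Middle between the two jaws, 205 mm from the hinge and 117 mm ahead of point tongs_grip, half-way up. Jaws are 36 mm long, 20 mm high; the gap between them is 59 mm when open (69 mm over their outsides), 14 mm (faces parallel) on a slice, 2 mm fully squeezed. 1 mm less width at the grip panels gives 2.3 mm less gap.
- sealer_handle (a point): Obstacle: tip of the raised black handle of the blue bag sealer that stands in the middle of the worktop, 290 mm above the worktop. The sealer (92 x 330 mm base, 60 mm high) is fixed; its arm rises from 100 mm height at its left end to this tip at its right end. Carry things past it in front, near the robot, or above it.
- plate: White plate, 170 mm across, 18 mm high, loose, in front of the bag sealer; leave alone. Origin under its centre.
- mug: White mug, 91 mm high, loose, left of the plate; leave alone. Origin under its centre.
- spread_jar: Jar of nut spread, 64 mm across, 97 mm high, loose, behind the left end of the bag sealer; leave alone. Origin under its centre.
Things that resemble listed ones, but are neither listed nor needed, are in the scene too. What is meant by the dark_toast is not pink, and is the larger of those in its own colour. What is shaped like the white_toast but pink is not meant.

How it is judged:
By the outcome, as a careful person would: the job done as asked, in the order asked, and still so for the second after the job is handed in, while the arm keeps its last pose, push and grip.
It also fails if it takes over 67 s, if anything falls off the work surface, if the arm or the gripper's body presses on something with over 40 N, if the wrist force passes 120 N, or if a joint passes its speed limit or range.

## Robot

A 6-joint arm with a two-finger parallel gripper is mounted at the origin on a cart in front of the work surface, level with it; the furniture and walls round the work are solid. World frame = base frame: x ahead of the robot, y to its left, z up, the work surface at z = 0. Lengths are in m, angles in rad, forces in N, time in s.
With the tool pointing down it reaches from about 0.4 to 0.825 m from the base axis. Payload 7 kg.
Tool frame: the origin (TCP) lies on the front face of the gripper's body, between the roots of the fingers; the fingertips stand 73 mm ahead of it and the grasp point (between the pads) lies 54 mm ahead of it; z points along the fingers, y is the line along which they close (so a half turn about z gives the same grasp; the last joint's range is limited). The gripper opens to 85 mm and grips with 20 to 120 N. Pads are 22 mm wide; open, the fingers measure 114 mm over their backs; the gripper's body (76 mm by 85 mm) begins 54 mm behind the grasp point. The pads swing forward as they close: fully open they stand 13 mm farther back than shut.
Start: joints at [-0.998, 0.359, 0.012, 0, -1.224, -0.288], TCP at [0.19, -0.648, 0.304] pointing down, gripper open.
Joint ranges: [-3.07, 3.07], [-1.43, 2.12], [-1.02, 1.25], [-3.03, 1.67], [-3.05, -0], [-3.03, 3.03]. Speed limits (rad/s): [2.39, 2.39, 3.01, 3.14, 3.14, 3.14].

## Interface

Orientations are given as a unit quaternion [w, x, y, z].
In Python, from bench import arm gives the robot as it stands.
- The arm moves only by the tool drive_tool, never from a script. Its argument "targets" is one flat list of numbers, 5 for each row, row after row: the shift along the world's x, y, z normalised to -1 to 1, where 1 is 20 cm, then the turn about the world's z normalised to -1 to 1, where 1 is 360 degrees, then the closure, from -1 (fully open) to 1 (shut), so that 0 is half open. In form: [x, y, z, roll, claw, x, y, z, roll, claw, ...]. A call has 1 to 8 rows; each row is the pose to reach, as a shift and turn from the pose commanded when the call began, turning the shorter way round; what a row does not reach only later rows make up. A row lasts 1/12 s, in which the tool goes at most 41.7 mm and 7.16 degrees, less where a joint would pass 70% of its speed; a pose out of reach is approached as far as the arm can. A call with a number of a shift or a turn outside -1 to 1 is refused whole. A call with a gripper value outside its range is refused whole. The fingers move at their own pace and stop on an object; "grip_force" is the grip in N (left out, the last holds). Time passes only in rows, so rows that repeat a pose let the fingers close. It gives the time, the measured TCP pose, the force, the opening and the grip force at its end, in the units of the state.
- arm.read_state(): the state, without advancing time (a new reading comes with each control period).
- arm.capture(name): name is "side" or "top" or "wrist"; returns a dict with "frame" (400x640x3 uint8, red, green, blue), "depth" (400x640 float32, m along the optical axis (not along the pixel's ray), 0 where there is no reading), "camera_matrix" (3x3 intrinsics, pixels), "distortion" ([k1, k2, p1, p2, k3] as OpenCV has them; the pictures are not rectified), "extrinsics" (4x4, takes a point from camera to world coordinates); the wrist camera has in their place "T_tool_cam" (4x4, takes a point from camera to tool coordinates, whose origin is the TCP and whose axes are the flange's). Camera axes: x right, y up, looking along -z (the intrinsics and any distortion apply to the point x, -y, -z); pixel columns grow to the right and rows downward; lengths in m; the calibration is good to about 2 mm. A picture is of the moment at which its call begins: read the wrist's pose just before it.
- arm.close_job(): hands the job in; it is judged then, once.
The state is a dict: "clock": time; "joint_pos": joint angles; "joint_vel": joint speeds; "joint_efforts": joint torques, N m; "position": TCP position; "tool_rot": TCP orientation; "wrist_force": force on the tool from outside, world axes, zero at the start; "torque": the same for the moment, N m; "width": finger opening in m; "grasp_force": force on a finger pad.
Only numpy, scipy, OpenCV 4.12 (cv2) and the standard library are available. Lean on these libraries where they do the work, as an engineer would, in place of code of your own. Each camera call takes 0.05 s, during which the arm holds its last target. There are 200 camera calls.

## Working session

There is one attempt and no reset: what is moved stays moved. The work goes in short steps, Python scripts to look and compute and a tool call to move; the robot and the scene stay as the last step left them, time stands still between calls to the robot, and variables do not carry over. Pictures are saved under pics/ and viewed, at most 10 in all, crops included, and the job is handed in when it is done.

Besides the shell and the picture viewer there is one more tool, called after "Emit:" in YAML: its name, and indented under it one key for each argument. drive_tool: Moves the arm, as the interface text tells. Scaled input: -1 to 1 covers 20 cm each way for a shift and 360 degrees each way for a turn. Its arguments: {"type":"object","properties":{"targets":{"type":"array"},"grip_force":{"type":"number"}},"required":["targets"]}

```bash
mkdir -p pics; cat > h.py <<'E'
import numpy as np, cv2
from bench import arm
from scipy.spatial.transform import Rotation as R
def cap(n):
    s=arm.read_state(); c=arm.capture(n)
    if n=="wrist":
        T=np.eye(4); q=s["tool_rot"]; T[:3,:3]=R.from_quat([q[1],q[2],q[3],q[0]]).as_matrix(); T[:3,3]=s["position"]
        c["E"]=T@np.array(c["T_tool_cam"])
    else: c["E"]=np.array(c["extrinsics"])
    return c
def cloud(c):
    d=c["depth"]; h,w=d.shape
    v,u=np.mgrid[:h,:w]; p=np.stack([u,v],-1).reshape(-1,1,2).astype(np.float64)
    n=cv2.undistortPoints(p,np.array(c["camera_matrix"]),np.array(c["distortion"])).reshape(h,w,2)
    P=np.stack([n[...,0]*d,-n[...,1]*d,-d],-1)
    W=P@c["E"][:3,:3].T+c["E"][:3,3]; W[d==0]=np.nan
    return W
def ray(c,uv,z):
    n=cv2.undistortPoints(np.array(uv,float).reshape(-1,1,2),np.array(c["camera_matrix"]),np.array(c["distortion"])).reshape(-1,2)
    D=np.c_[n[:,0],-n[:,1],-np.ones(len(n))]@c["E"][:3,:3].T; o=c["E"][:3,3]
    return o+D*((z-o[2])/D[:,2])[:,None]
def save(name,f): cv2.imwrite(f"pics/{name}.png",cv2.cvtColor(f,cv2.COLOR_RGB2BGR))
E
python3 - <<'E'
from h import *
print(arm.read_state())
for n in("top","side"):
    c=cap(n); np.savez(n,**c,W=cloud(c)); save(n,c["frame"]); print(n,c["E"].round(3).tolist())
E
```

```text
{'clock': 0.0, 'joint_pos': array([-9.97897204e-01,  3.59402355e-01,  1.10626333e-02, -3.72941654e-04,
       -1.22407090e+00, -2.88135532e-01]), 'joint_vel': array([-7.88026276e-04,  1.18446070e-05, -1.69659222e-03,  1.68465459e-04,
        7.65296018e-04, -4.39010055e-04]), 'joint_efforts': array([-1.94778797e-03, -5.83322775e+01,  2.93415499e+01,  6.93658635e+00,
       -6.00011990e-03, -4.12793725e-06]), 'position': array([ 0.18954479, -0.64747154,  0.3029511 ]), 'tool_rot': array([-1.77531875e-04, -1.41838294e-01,  9.89889497e-01,  8.06666353e-04]), 'wrist_force': array([-0.33174386,  0.23507694,  0.49883535]), 'torque': array([-0.02098627,  0.01589406,  0.001294  ]), 'grasp_force': 0.0, 'width': 0.08522186767580422}
top [[-0.014, 0.985, -0.174, 0.288], [-1.0, -0.016, -0.008, -0.095], [-0.01, 0.173, 0.985, 1.676], [0.0, 0.0, 0.0, 1.0]]
side [[0.118, 0.722, -0.681, -0.492], [-0.993, 0.1, -0.066, -0.196], [0.02, 0.684, 0.729, 1.249], [0.0, 0.0, 0.0, 1.0]]
```

View pics/top.png

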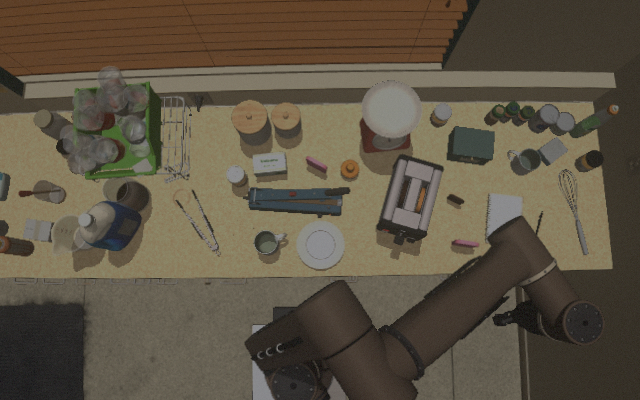

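View pics/side.png

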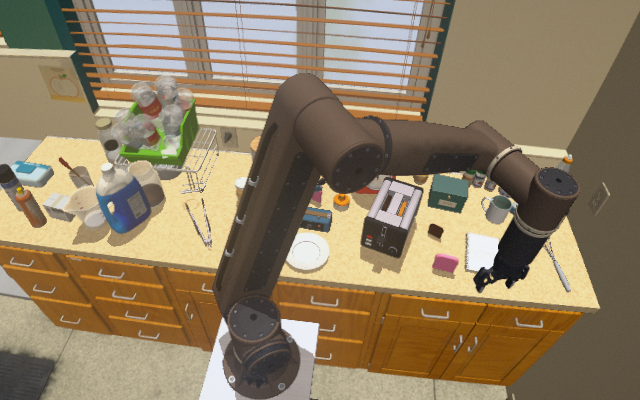

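```bash
python3 - <<'E'
from h import *
t=np.load("top.npz"); s=np.load("side.npz")
a=cv2.resize(t["frame"][180:265,165:230],None,fx=4.5,fy=4.5,interpolation=2)
b=cv2.resize(t["frame"][150:250,370:480],None,fx=3.8,fy=3.8,interpolation=2)
H=390; 
def pad(x):return np.pad(x[:300],((0,max(0,300-x.shape[0])),(0,0),(0,0)))
a=cv2.resize(t["frame"][180:265,165:230],(229,300),interpolation=2);b=cv2.resize(t["frame"][150:250,370:480],(330,300),interpolation=2)
e=cv2.resize(s["frame"][190:255,175:225],(230,300),interpolation=2);f=cv2.resize(s["frame"][165:265,350:460],(330,300),interpolation=2)
save("crop",np.vstack([np.hstack([a,b]),np.hstack([e,f])[:,:559]]))
for n,d in(("top",t),("side",s)):
    W=d["W"]
    for (u,v) in {"top":[(410,198),(455,199),(400,240),(350,190),(240,265),(200,222)],"side":[(390,215),(436,231),(280,245)]}[n]: print(n,(u,v),W[v,u].round(3))
E
```

```text
top (410, 198) [ 0.559 -0.374  0.162]
top (455, 199) [ 0.574 -0.554  0.047]
top (400, 240) [ 0.427 -0.342  0.122]
top (350, 190) [ 0.564 -0.173  0.284]
top (240, 265) [ 0.359  0.204 -0.005]
top (200, 222) [0.513 0.349 0.003]
side (390, 215) [ 0.505 -0.366  0.161]
side (436, 231) [ 0.567 -0.562  0.03 ]
side (280, 245) [ 0.124 -0.053  0.428]
```

View pics/crop.png

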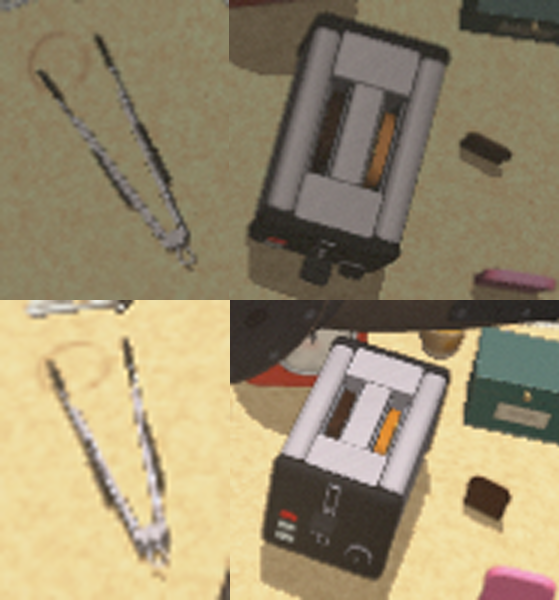

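```bash
python3 - <<'E'
from h import *
for n in("top","side"):
    d=np.load(n+".npz");W=d["W"];F=d["frame"].astype(int)
    m=(W[...,2]>0.14)&(W[...,2]<0.18)&(abs(W[...,0]-.54)<.17)&(abs(W[...,1]+.37)<.12)
    P=W[m][:,:2]; r=cv2.minAreaRect((P*1000).astype(np.float32)); print(n,m.sum(),r, np.median(W[m][:,2]))
    # slots: dark toast / orange toast pixels
    hsv=cv2.cvtColor(d["frame"],cv2.COLOR_RGB2HSV)
    k=(hsv[...,0]<25)&(hsv[...,1]>110)&(abs(W[...,0]-.55)<.1)&(abs(W[...,1]+.37)<.07)&(W[...,2]>0.1)
    for nm,mm in(("pale",k&(hsv[...,2]>110)),("dark",k&(hsv[...,2]<100))):
        q=W[mm]; 
        if len(q): print(nm,mm.sum(),np.median(q,0).round(3), q.min(0).round(3),q.max(0).round(3), [a.mean() for a in np.where(mm)[::-1]])
    m=(W[...,2]>0.09)&(W[...,2]<0.14)&(W[...,0]<.46)&(W[...,0]>.38)&(abs(W[...,1]+.34)<.04)
    if m.sum(): print("knob",m.sum(),np.median(W[m],0),W[m].min(0),W[m].max(0))
d=np.load("top.npz")
c={k:d[k] for k in d.files}
# tongs crop: scale 229/65=3.52
s=229/65
for nm,(x,y),z in [("jawL",(42,75),.02),("jawR",(100,38),.02),("hinge",(178,245),.02),("loop",(190,262),.01)]:
    print(nm,ray(c,[(165+x/s,180+y/s)],z).round(3))
E
```

```text
top 3421 ((571.396240234375, -381.9261779785156), (157.36514282226562, 252.45033264160156), 72.456787109375) 0.16381482139141879
pale 70 [ 0.559 -0.41   0.162] [ 0.527 -0.422  0.151] [ 0.59  -0.398  0.168] [np.float64(420.85714285714283), np.float64(198.27142857142857)]
dark 19 [ 0.526 -0.399  0.154] [ 0.519 -0.423  0.124] [ 0.619 -0.345  0.168] [np.float64(416.94736842105266), np.float64(203.42105263157896)]
knob 128 [ 0.43369096 -0.33845608  0.12536916] [ 0.41350172 -0.37804099  0.0912052 ] [ 0.45982685 -0.31893956  0.13977211]
side 2216 ((564.1510620117188, -382.95806884765625), (155.42677307128906, 253.58731079101562), 72.58683776855469) 0.16249522514783044
pale 68 [ 0.545 -0.409  0.159] [ 0.515 -0.426  0.133] [ 0.597 -0.395  0.165] [np.float64(402.05882352941177), np.float64(208.52941176470588)]
dark 40 [ 0.569 -0.355  0.159] [ 0.541 -0.42   0.127] [ 0.614 -0.341  0.164] [np.float64(387.2), np.float64(201.875)]
knob 227 [ 0.44304704 -0.34013855  0.12297933] [ 0.40470517 -0.37999099  0.09005767] [ 0.4597376  -0.30120673  0.13993837]
jawL [[0.586 0.431 0.02 ]]
jawR [[0.624 0.372 0.02 ]]
hinge [[0.412 0.287 0.02 ]]
loop [[0.396 0.277 0.01 ]]
```

Candidates: the dark slice is in the left slot at top pixel (402,193). A smaller dark slice stands free at (455,199), and there are pink ones at (316,163) and (465,244). The dark slice in the slot is the larger of its colour, and the enlarged crop confirms it. The knob is at (400,238). The tongs' hinge is at about (216,250) and their jaws are at upper left. I'm moving above the knob first.

Emit:
drive_tool:
  targets: [0.8, 1, 0, -0.094, -1, 0.8, 1, 0, -0.094, -1, 0.8, 1, 0, -0.094, -1, 0.8, 1, 0, -0.094, -1, 0.8, 1, 0, -0.094, -1, 0.8, 1, 0, -0.094, -1, 0.8, 1, 0, -0.094, -1, 0.8, 1, 0, -0.094, -1]

```text
clock: 0.77
position: [0.3516, -0.4451, 0.304]
tool_rot: [0.0, 0.151, 0.989, 0.0]
wrist_force: [0.2, -1.0, 0.3]
width: 0.0852
grasp_force: 0.0
```

Emit:
drive_tool:
  targets: [0.38, 0.55, 0, 0, -1, 0.38, 0.55, 0, 0, -1, 0.38, 0.55, 0, 0, -1, 0.38, 0.55, 0, 0, -1, 0.38, 0.55, 0, 0, -1, 0.38, 0.55, 0, 0, -1]

```text
clock: 1.27
position: [0.4257, -0.3377, 0.3037]
tool_rot: [-0.0, 0.152, 0.988, 0.0]
wrist_force: [-0.7, -0.2, -0.4]
width: 0.0854
grasp_force: 0.0
```

```bash
python3 - <<'E'
from h import *
c=cap("wrist"); np.savez("wr1",**c,W=cloud(c)); save("wr1",c["frame"]); W=cloud(c)
s=arm.read_state(); print(s["position"],s["tool_rot"],s["clock"],c["E"][:3,3])
m=(W[...,2]>0.10)&(W[...,2]<0.14)&(W[...,0]<.47)&(W[...,0]>.36)&(abs(W[...,1]+.34)<.06)
print(m.sum(), np.median(W[m],0) if m.sum() else 0)
E
```

```text
[ 0.42528523 -0.33821072  0.30368706] [-2.90909669e-04  1.52234857e-01  9.88344304e-01  1.01776609e-05] 1.3167 [ 0.36368055 -0.31850656  0.37468908]
4165 [ 0.44048571 -0.34019367  0.12643708]
```

View pics/wr1.png

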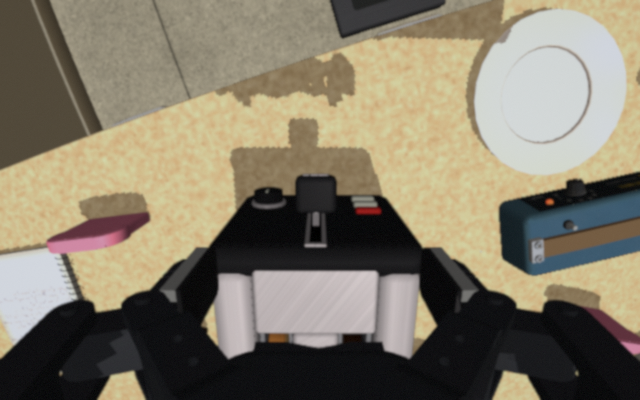

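The wrist view shows the knob top at about (316,193), the end cap below it and the steel top at (315,300). I'll measure the knob and the toaster's axis from these.

```bash
python3 - <<'E'
from h import *
d=np.load("wr1.npz");W=d["W"]
v,u=np.mgrid[:400,:640]
m=(u>290)&(u<342)&(v>170)&(v<216)&(W[...,2]>.120)&(W[...,2]<.135)
P=W[m]; print("knob",m.sum(),P.mean(0).round(4),cv2.minAreaRect((P[:,:2]*1000).astype(np.float32)))
m=(u>215)&(u<425)&(v>240)&(v<345)&(W[...,2]>.155)&(W[...,2]<.175)
P=W[m]; print("top",m.sum(),np.median(P[:,2]));
x=np.array([np.cos(np.radians(-17.5)),np.sin(np.radians(-17.5))]); a=P[:,:2]@x; b=P[:,:2]@np.array([-x[1],x[0]])
print("along",np.percentile(a,[0.2,1,5]),"y",np.percentile(b,[.5,99.5]))
c={k:d[k] for k in d.files}
# steel patch corners front edge (253,271),(377,269): z=.165
q=ray(c,[(253,271),(377,269),(216,275),(420,271)],.165); e=q[1]-q[0]; print(q.round(4),np.degrees(np.arctan2(e[1],e[0])),np.degrees(np.arctan2(*(q[3]-q[2])[1::-1])))
K=ray(c,[(316,193)],.1265);print("kray",K)
E
```

```text
knob 1589 [ 0.4239 -0.3395  0.1266] ((425.2108459472656, -340.1735534667969), (31.464115142822266, 31.801761627197266), 73.31532287597656)
top 19868 0.1648589423977124
along [0.53228673 0.53301409 0.53482099] y [-0.26666502 -0.12469377]
[[ 0.4535 -0.3935  0.165 ]
 [ 0.4774 -0.3124  0.165 ]
 [ 0.4489 -0.4191  0.165 ]
 [ 0.4879 -0.2846  0.165 ]] 73.6424359277717 73.85167188718279
kray [[ 0.42328461 -0.33914631  0.1265    ]]
```

Emit:
drive_tool:
  targets: [-0.015, -0.005, -0.15, 0, -1, -0.015, -0.005, -0.3, 0, -1, -0.015, -0.005, -0.42, 0, -1, -0.015, -0.005, -0.52, 0, -1, -0.015, -0.005, -0.58, 0, -1, -0.015, -0.005, -0.62, 0, -1, -0.015, -0.005, -0.62, 0, -1]

```text
clock: 1.9
position: [0.4211, -0.3395, 0.1781]
tool_rot: [-0.002, 0.153, 0.988, 0.0]
wrist_force: [0.5, -1.1, -0.1]
width: 0.0856
grasp_force: 0.0
```

Emit:
drive_tool:
  targets: [0, 0, 0, 0, 0.9, 0, 0, 0, 0, 0.9, 0, 0, 0, 0, 0.9, 0, 0, 0, 0, 0.9, 0, 0, 0, 0, 0.9, 0, 0, 0, 0, 0.9, 0, 0, 0, 0, 0.9, 0, 0, 0, 0, 0.9]
  grip_force: 50

```text
clock: 2.57
position: [0.4229, -0.3389, 0.1809]
tool_rot: [0.001, 0.152, 0.988, -0.0]
wrist_force: [-2.4, 0.8, 5.2]
width: 0.0311
grasp_force: 50.4
```

Emit:
drive_tool:
  targets: [0, 0, 0.03, 0, 0.9, 0, 0, 0.06, 0, 0.9, 0, 0, 0.09, 0, 0.9, 0, 0, 0.12, 0, 0.9, 0, 0, 0.145, 0, 0.9, 0, 0, 0.165, 0, 0.9, 0, 0, 0.18, 0, 0.9, 0, 0, 0.18, 0, 0.9]

```text
clock: 3.23
position: [0.4229, -0.3389, 0.2169]
tool_rot: [0.001, 0.152, 0.988, -0.0]
wrist_force: [1.3, -1.6, 2.5]
width: 0.0313
grasp_force: 51.4
```

Emit:
drive_tool:
  targets: [0, 0, 0.01, 0, 0.9, 0, 0, 0.015, 0, 0.9, 0, 0, 0.02, 0, 0.9, 0, 0, 0.02, 0, 0.9]

```text
clock: 3.57
position: [0.423, -0.3389, 0.2173]
tool_rot: [-0.0, 0.153, 0.988, 0.0]
wrist_force: [11.0, -11.0, -27.1]
width: 0.031
grasp_force: 53.3
```

Emit:
drive_tool:
  targets: [0, 0, -0.018, 0, 0.9, 0, 0, -0.018, 0, 0, 0, 0, -0.018, 0, -1, 0, 0, -0.018, 0, -1, 0, 0, -0.018, 0, -1, 0, 0, -0.018, 0, -1]

```text
clock: 4.07
position: [0.4225, -0.3387, 0.2167]
tool_rot: [0.0, 0.152, 0.988, 0.0]
wrist_force: [0.8, 0.6, 0.5]
width: 0.0851
grasp_force: 0.0
```

Emit:
drive_tool:
  targets: [0, 0, 0.1, 0, -1, 0, 0, 0.3, 0, -1, 0, 0, 0.5, 0, -1, -0.2, 0, 0.7, 0, -1, -0.2, 0, 0.7, 0, -1, -0.2, 0, 0.7, 0, -1]

```text
clock: 4.57
position: [0.3815, -0.3391, 0.3604]
tool_rot: [0.003, 0.153, 0.988, -0.001]
wrist_force: [0.0, -0.5, -0.3]
width: 0.0855
grasp_force: 0.0
```

```bash
python3 - <<'E'
from h import *
c=cap("wrist"); W=cloud(c);np.savez("wr2",**c,W=W); 
s=cap("side"); Ws=cloud(s); np.savez("s2",**s,W=Ws)
t=cap("top"); Wt=cloud(t); np.savez("t2",**t,W=Wt)
a=cv2.resize(c["frame"],(480,300)); 
f=cv2.resize(s["frame"][165:265,350:460],(330,300),interpolation=2)
save("m2",np.hstack([a,f])[:,:800])
print(arm.read_state()["position"])
for n,X in(("w",W),("s",Ws),("t",Wt)):
    m=(X[...,2]>.178)&(X[...,2]<.21)&(abs(X[...,0]-.57)<.09)&(abs(X[...,1]+.38)<.065)
    P=X[m]
    if len(P)<10: continue
    x=np.array([np.cos(np.radians(-17)),np.sin(np.radians(-17))]); y=np.array([-x[1],x[0]]); b=(P[:,:2]-[.568,-.382])@y; al=(P[:,:2]-[.568,-.382])@x
    for nm,k in(("dark",b>0),("pale",b<0)): print(n,nm,k.sum(),np.percentile(b[k],[2,50,98]).round(4),np.percentile(al[k],[2,98]).round(4),np.percentile(P[k,2],[50,98]).round(4)) if k.sum()>5 else 0
E
```

```text
[ 0.38234727 -0.33850143  0.35551452]
s dark 11 [0.0234 0.0287 0.0339] [-0.0426 -0.0336] [0.1819 0.1873]
s pale 6 [-0.0393 -0.0283 -0.0248] [-0.0484  0.0074] [0.1817 0.1869]
t dark 120 [0.0247 0.0319 0.0382] [-0.0348  0.0423] [0.1937 0.2016]
t pale 120 [-0.0359 -0.028  -0.0219] [-0.0377  0.0368] [0.1935 0.2017]
```

View pics/m2.png

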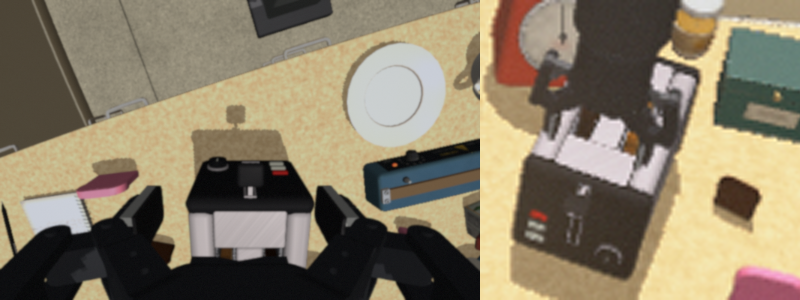

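The lever is at its top stop: the knob is at the top of its slot and the slice tops measure about 0.195 m. I'm moving on to the tongs, passing in front of the sealer.

Emit:
drive_tool:
  targets: [0.2, 1, 0.2, 0.134, -1, 0.2, 1, 0.2, 0.134, -1, 0.2, 1, 0.2, 0.134, -1, 0.2, 1, 0.2, 0.134, -1, 0.2, 1, 0.2, 0.134, -1, 0.2, 1, 0.2, 0.134, -1, 0.2, 1, 0.2, 0.134, -1]

```text
clock: 5.3
position: [0.4236, -0.136, 0.3952]
tool_rot: [-0.001, -0.271, 0.963, 0.0]
wrist_force: [0.4, -0.7, -0.2]
width: 0.0853
grasp_force: 0.0
```

Emit:
drive_tool:
  targets: [0, 1, 0, 0, -1, 0, 1, 0, 0, -1, 0, 1, 0, 0, -1, 0, 1, 0, 0, -1, 0, 1, 0, 0, -1]

```text
clock: 5.72
position: [0.4222, 0.0639, 0.3948]
tool_rot: [-0.001, -0.265, 0.964, -0.0]
wrist_force: [1.5, -0.2, 0.3]
width: 0.0857
grasp_force: 0.0
```

Emit:
drive_tool:
  targets: [0, 1, 0, 0, -1, 0, 1, 0, 0, -1, 0, 1, 0, 0, -1, 0, 1, 0, 0, -1, 0, 1, 0, 0, -1]

```text
clock: 6.13
position: [0.422, 0.2645, 0.3943]
tool_rot: [-0.001, -0.266, 0.964, -0.001]
wrist_force: [0.7, -0.5, 0.4]
width: 0.0853
grasp_force: 0.0
```

Emit:
drive_tool:
  targets: [0.25, 0.35, -0.5, 0, -1, 0.25, 0.35, -0.5, 0, -1, 0.25, 0.35, -0.6, 0, -1, 0.25, 0.35, -0.6, 0, -1, 0.25, 0.35, -0.6, 0, -1, 0.25, 0.35, -0.6, 0, -1]

```text
clock: 6.63
position: [0.4722, 0.3311, 0.2732]
tool_rot: [-0.003, -0.265, 0.964, -0.002]
wrist_force: [0.5, -0.2, 0.7]
width: 0.0856
grasp_force: 0.0
```

```bash
python3 - <<'E'
from h import *
c=cap("wrist"); W=cloud(c);np.savez("wr3",**c,W=W); save("wr3",c["frame"])
s=arm.read_state(); print(s["position"],s["tool_rot"],s["joint_pos"].round(2),s["clock"])
E
```

```text
[0.47255937 0.33120583 0.27538182] [-0.00097573 -0.26504694  0.96423448 -0.00101931] [ 0.95  0.22 -0.25  0.   -1.1  -1.98] 6.6833
```

View pics/wr3.png

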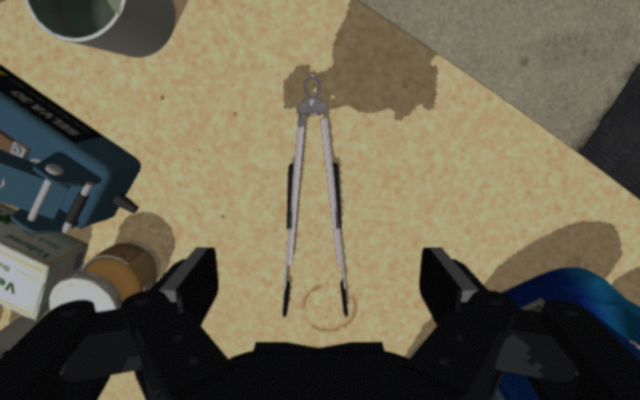

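The tongs' hinge is at (313,105), the panels are at (291,195) and (338,195), and the jaw ends are at (286,314) and (347,313).

```bash
python3 - <<'E'
from h import *
d=np.load("wr3.npz");c={k:d[k] for k in d.files}
W=d["W"]
q=ray(c,[(313,100),(291,164),(290,228),(337,160),(341,227),(286,314),(347,313)],.02);print(q.round(4))
j=(q[5]+q[6])/2; h=q[0]; x=(j-h)/np.linalg.norm(j-h); print("len",np.linalg.norm(j-h),"gap",np.linalg.norm(q[5]-q[6]),"yaw",np.degrees(np.arctan2(x[1],x[0])))
g=(q[1]+q[2]+q[3]+q[4])/4; print("panel mid",g,"from hinge",h+.088*x,"from jaws end",j-.135*x)
m=(W[...,2]>.009)&(W[...,2]<.03)
v,u=np.mgrid[:400,:640]; m&=(u>270)&(u<365)&(v>70)&(v<330)
P=W[m]; print(m.sum(),P.mean(0),np.percentile(P[:,2],[50,95]), cv2.minAreaRect((P[:,:2]*1000).astype(np.float32)))
E
```

```text
[[0.4127 0.2886 0.02  ]
 [0.475  0.3008 0.02  ]
 [0.5323 0.3322 0.02  ]
 [0.449  0.3369 0.02  ]
 [0.5049 0.376  0.02  ]
 [0.6217 0.3776 0.02  ]
 [0.5863 0.4343 0.02  ]]
len 0.2243874808694397 gap 0.06678487904402433 yaw 31.51634409239425
panel mid [0.49029808 0.33646028 0.02      ] from hinge [0.48771438 0.3346367  0.02      ] from jaws end [0.48889719 0.335362   0.02      ]
3552 [0.48674646 0.33244958 0.02015633] [0.02062651 0.02191445] ((500.40582275390625, 340.1286926269531), (251.082275390625, 72.29069519042969), 31.73706817626953)
```

Emit:
drive_tool:
  targets: [0.08, 0.02, -0.2, 0.002, -1, 0.08, 0.02, -0.4, 0.002, -1, 0.08, 0.02, -0.58, 0.002, -1, 0.08, 0.02, -0.74, 0.002, -1, 0.08, 0.02, -0.86, 0.002, -1, 0.08, 0.02, -0.94, 0.002, -1, 0.08, 0.02, -1, 0.002, -1, 0.08, 0.02, -1, 0.002, -1]

```text
clock: 7.35
position: [0.4883, 0.3346, 0.0756]
tool_rot: [-0.001, -0.271, 0.963, -0.0]
wrist_force: [0.1, -0.6, -0.1]
width: 0.0851
grasp_force: 0.0
```

Emit:
drive_tool:
  targets: [0, 0, 0, 0, -0.15, 0, 0, 0, 0, -0.15, 0, 0, 0, 0, -0.15, 0, 0, 0, 0, 0.02, 0, 0, 0, 0, 0.02, 0, 0, 0, 0, 0.02, 0, 0, 0, 0, 0.02, 0, 0, 0, 0, 0.02]
  grip_force: 40

```text
clock: 8.02
position: [0.4899, 0.3364, 0.0792]
tool_rot: [0.002, -0.271, 0.962, 0.001]
wrist_force: [0.1, -0.8, 9.8]
width: 0.0421
grasp_force: 10.8
```

Emit:
drive_tool:
  targets: [0, 0, 0.02, 0, 0.02, 0, 0, 0.02, 0, 0.02, 0, 0, 0.02, 0, 0.02]

```text
clock: 8.27
position: [0.4887, 0.3354, 0.0811]
tool_rot: [0.0, -0.271, 0.963, 0.0]
wrist_force: [0.2, -0.7, -1.5]
width: 0.0421
grasp_force: 7.4
```

Emit:
drive_tool:
  targets: [0, 0, 0.02, 0, 0.03, 0, 0, 0.05, 0, 0.03, 0, 0, 0.1, 0, 0.03, 0, 0, 0.2, 0, 0.03, 0, 0, 0.3, 0, 0.03, 0, 0, 0.4, 0, 0.03, 0, 0, 0.45, 0, 0.03, 0, 0, 0.45, 0, 0.03]

```text
clock: 8.93
position: [0.4896, 0.3362, 0.1735]
tool_rot: [0.002, -0.271, 0.963, 0.001]
wrist_force: [-0.1, 0.3, -0.9]
width: 0.0416
grasp_force: 7.6
```

```bash
python3 - <<'E'
from h import *
c=cap("wrist"); W=cloud(c);np.savez("wr4",**c,W=W); save("wr4",c["frame"])
s=arm.read_state(); print(s["position"],s["tool_rot"],s["wrist_force"],s["torque"])
# tongs points in tool frame
T=np.array(c["T_tool_cam"]); X=(W-s["position"])
q=s["tool_rot"]; X=X@R.from_quat([q[1],q[2],q[3],q[0]]).as_matrix()
v,u=np.mgrid[:400,:640]; m=(u>240)&(u<400)&(v<340)&(X[...,2]<.12)&(X[...,2]>.03)&(abs(X[...,1])<.032)
P=X[m]; 
for a in np.arange(-.14,.15,.02):
    k=abs(P[:,0]-a)<.01
    if k.sum()>20: print(round(a,2),k.sum(),np.percentile(P[k,2],[5,50,95]).round(4),np.percentile(P[k,1],[5,95]).round(4))
E
```

```text
[0.48892045 0.33563382 0.17162997] [ 1.10328629e-03 -2.70874342e-01  9.62613682e-01  8.79397769e-04] [-0.3667584   0.37575832 -1.15845396] [0.01926798 0.07469561 0.036321  ]
-0.04 611 [0.0561 0.0571 0.0751] [-0.0193  0.019 ]
-0.02 1986 [0.0516 0.0568 0.0744] [-0.0204  0.0202]
0.0 4533 [0.0305 0.0561 0.0588] [-0.0232  0.0237]
0.02 4060 [0.0355 0.0567 0.0711] [-0.0246  0.0246]
0.04 1911 [0.0557 0.0568 0.0746] [-0.0141  0.0138]
0.06 2158 [0.0557 0.0568 0.0745] [-0.0132  0.0129]
0.08 3489 [0.0554 0.0566 0.0657] [-0.0122  0.0116]
0.1 726 [0.0568 0.0645 0.0664] [-0.0074  0.0068]
```

View pics/wr4.png

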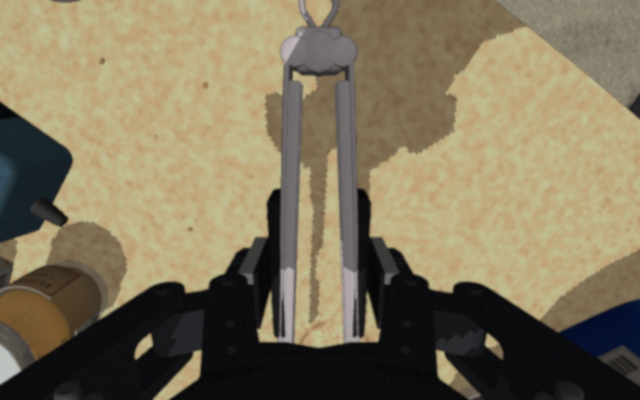

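Emit:
drive_tool:
  targets: [-0.02, 0, 0.08, 0, 0.03, -0.06, 0, 0.2, 0, 0.03, -0.11, 0, 0.36, 0, 0.03, -0.17, 0, 0.52, 0, 0.03, -0.22, 0, 0.68, 0, 0.03, -0.26, 0, 0.84, 0, 0.03, -0.29, 0, 0.95, 0, 0.03, -0.3, 0, 1, 0, 0.03]

```text
clock: 9.65
position: [0.4284, 0.3356, 0.3728]
tool_rot: [0.001, -0.271, 0.963, 0.001]
wrist_force: [1.3, 1.0, -0.9]
width: 0.0417
grasp_force: 7.6
```

Emit:
drive_tool:
  targets: [0, -0.06, 0.05, -0.004, 0.03, 0, -0.16, 0.1, -0.01, 0.03, 0, -0.3, 0.15, -0.02, 0.03, 0, -0.45, 0.17, -0.03, 0.03, 0, -0.6, 0.17, -0.04, 0.03, 0, -0.75, 0.17, -0.05, 0.03, 0, -0.88, 0.17, -0.06, 0.03, 0, -1, 0.17, -0.067, 0.03]

```text
clock: 10.32
position: [0.4278, 0.1323, 0.403]
tool_rot: [-0.001, -0.061, 0.998, -0.001]
wrist_force: [0.2, -0.4, -0.9]
width: 0.0416
grasp_force: 7.6
```

Emit:
drive_tool:
  targets: [0, -0.12, 0, -0.008, 0.03, 0, -0.24, 0, -0.016, 0.03, 0, -0.38, 0, -0.025, 0.03, 0, -0.52, 0, -0.035, 0.03, 0, -0.66, 0, -0.045, 0.03, 0, -0.8, 0, -0.055, 0.03, 0, -0.92, 0, -0.063, 0.03, 0, -1, 0, -0.067, 0.03]

```text
clock: 10.98
position: [0.4272, -0.0676, 0.4029]
tool_rot: [-0.001, 0.149, 0.989, -0.0]
wrist_force: [1.2, -0.0, -0.0]
width: 0.0413
grasp_force: 7.6
```

Emit:
drive_tool:
  targets: [0, -0.08, 0, 0, 0.03, 0, -0.2, 0, 0, 0.03, 0, -0.35, 0, 0, 0.03, 0.03, -0.5, 0, 0, 0.03, 0.06, -0.65, 0, 0, 0.03, 0.1, -0.8, 0, 0, 0.03, 0.13, -0.92, 0, 0, 0.03, 0.15, -1, 0, 0, 0.03]

```text
clock: 11.65
position: [0.4575, -0.2677, 0.4022]
tool_rot: [-0.002, 0.148, 0.989, 0.0]
wrist_force: [0.3, -0.0, 0.1]
width: 0.0416
grasp_force: 7.6
```

Emit:
drive_tool:
  targets: [0, -0.06, -0.04, 0, 0.03, 0, -0.14, -0.12, 0, 0.03, 0, -0.2, -0.22, 0, 0.03, 0, -0.25, -0.32, 0, 0.03, 0, -0.25, -0.42, 0, 0.03, 0, -0.25, -0.48, 0, 0.03, 0, -0.25, -0.5, 0, 0.03, 0, -0.25, -0.5, 0, 0.03]

```text
clock: 12.32
position: [0.4572, -0.3147, 0.3023]
tool_rot: [-0.002, 0.147, 0.989, 0.0]
wrist_force: [-0.4, -0.2, -0.5]
width: 0.0415
grasp_force: 7.6
```

```bash
python3 - <<'E'
from h import *
s=arm.read_state(); print(s["position"],s["tool_rot"],s["wrist_force"])
im=[]
for n in("wrist","top","side"):
    c=cap(n); np.savez("h_"+n,**c,W=cloud(c)); im.append(c["frame"])
a=cv2.resize(im[0],(400,250)); b=cv2.resize(im[1][140:240,360:460],(400,400),interpolation=2); d=cv2.resize(im[2][140:240,350:450],(400,400),interpolation=2)
save("hov",np.hstack([b,d]))
save("hovw",im[0])
E
```

```text
[ 0.45719669 -0.31469463  0.30229541] [-1.86016482e-03  1.46670962e-01  9.89183516e-01  3.74158041e-04] [-0.42577706 -0.20031464 -0.47328183]
```

View pics/hov.png

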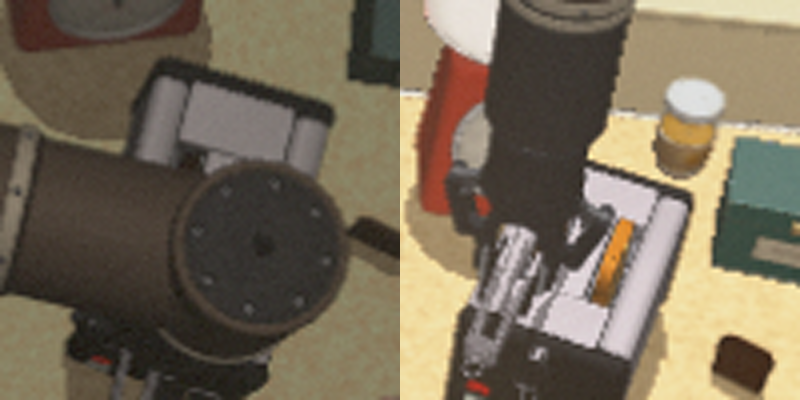

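```bash
python3 - <<'E'
from h import *
x=np.array([np.cos(np.radians(-17)),np.sin(np.radians(-17))]); y=np.array([-x[1],x[0]])
for n in("wr1","wr2","h_wrist","t2","top"):
    W=np.load(n+".npz")["W"]; a=W[...,:2]@x; b=W[...,:2]@y
    o=[]
    for lo in(.515,.53,.55,.57):
        m=(W[...,2]>.12)&(W[...,2]<.172)&(a>lo)&(a<lo+.015)&(abs(b+.2)<.1)
        if m.sum()>50: p=np.percentile(b[m],[.5,99.5]); o.append((lo,m.sum(),p.round(4).tolist(),p.mean().round(4)))
    print(n,*o,sep="\n ")
    m=(a>.45)&(a<.505)&(abs(b+.2)<.03)&(W[...,2]>(.15 if n!="wr1" and n!="top" else .118))&(W[...,2]<.172)
    if m.sum()>30: print(" knob",m.sum(),np.percentile(a[m],[2,98]).round(4),np.percentile(b[m],[2,98]).round(4),np.median(W[m][:,2]).round(4))
# tongs near hinge, hover, in lateral coords
W=np.load("h_wrist.npz")["W"]; a=W[...,:2]@x; b=W[...,:2]@y
for lo in(.43,.45,.47,.49,.54,.56):
    m=(W[...,2]>.20)&(W[...,2]<.26)&(a>lo)&(a<lo+.01)&(abs(b+.17)<.04)
    if m.sum()>20: p=np.percentile(b[m],[1,99]); print("tongs",lo,m.sum(),p.round(4),p.mean().round(4),np.percentile(W[m][:,2],[5,50,95]).round(4))
W=np.load("t2.npz")["W"]; F=cv2.cvtColor(np.load("t2.npz")["frame"],cv2.COLOR_RGB2HSV)
a=W[...,:2]@x; b=W[...,:2]@y
for nm,c in(("dark",-.167),("pale",-.227)):
    m=(W[...,2]>.188)&(W[...,2]<.205)&(abs(b-c)<.015)&(abs(a-.656)<.07); P=np.c_[a[m],b[m]]; f=np.polyfit(P[:,0],P[:,1],1); print(nm,m.sum(),P.mean(0),np.degrees(np.arctan(f[0]))-17)
E
```

```text
wr1
 (0.515, np.int64(323), [-0.2651, -0.1853], np.float64(-0.2252))
 (0.53, np.int64(8316), [-0.2734, -0.1285], np.float64(-0.2009))
 (0.55, np.int64(3930), [-0.2677, -0.1298], np.float64(-0.1987))
 (0.57, np.int64(3719), [-0.2731, -0.1294], np.float64(-0.2013))
 knob 835 [0.4906 0.5045] [-0.2157 -0.1862] 0.1268
wr2
 (0.515, np.int64(283), [-0.2645, -0.1866], np.float64(-0.2256))
 (0.53, np.int64(5400), [-0.2759, -0.1272], np.float64(-0.2015))
 (0.55, np.int64(2492), [-0.2747, -0.1289], np.float64(-0.2018))
 (0.57, np.int64(2291), [-0.2742, -0.1293], np.float64(-0.2018))
 knob 676 [0.4907 0.5047] [-0.2156 -0.1859] 0.1615
h_wrist
 (0.515, np.int64(242), [-0.2157, -0.1968], np.float64(-0.2062))
 (0.53, np.int64(5637), [-0.2747, -0.1261], np.float64(-0.2004))
 (0.55, np.int64(2463), [-0.2731, -0.153], np.float64(-0.2131))
 (0.57, np.int64(1725), [-0.273, -0.152], np.float64(-0.2125))
 knob 895 [0.4906 0.5045] [-0.2155 -0.192 ] 0.1617
t2
top
 (0.53, np.int64(254), [-0.2729, -0.1204], np.float64(-0.1967))
 (0.55, np.int64(218), [-0.2715, -0.1221], np.float64(-0.1968))
 (0.57, np.int64(216), [-0.2723, -0.1221], np.float64(-0.1972))
 knob 34 [0.4934 0.5047] [-0.2107 -0.1818] 0.1261
tongs 0.43 767 [-0.1763 -0.1593] -0.1678 [0.2351 0.2431 0.2449]
tongs 0.45 1244 [-0.1806 -0.1548] -0.1677 [0.2276 0.2438 0.2452]
tongs 0.47 1023 [-0.1815 -0.1538] -0.1676 [0.2262 0.244  0.2452]
tongs 0.49 1127 [-0.187  -0.1477] -0.1674 [0.2263 0.2436 0.2448]
tongs 0.54 996 [-0.1883 -0.1466] -0.1675 [0.226  0.2436 0.2446]
tongs 0.56 478 [-0.1876 -0.1474] -0.1675 [0.2254 0.2433 0.2443]
dark 99 [ 0.65995419 -0.16761692] -17.717647122816697
pale 96 [ 0.65240848 -0.22820261] -17.948918561182246
```

Emit:
drive_tool:
  targets: [0, 0, 0, -0.0017, 0.03, 0, 0, 0, -0.0017, 0.03, 0, 0, 0, -0.0017, 0.03]

```text
clock: 12.72
position: [0.4588, -0.3147, 0.3049]
tool_rot: [0.001, 0.151, 0.988, -0.0]
wrist_force: [0.5, 0.1, 0.0]
width: 0.0415
grasp_force: 7.6
```

Emit:
drive_tool:
  targets: [-0.01, -0.02, 0, 0, 0.03, -0.01, -0.02, -0.04, 0, 0.03, -0.01, -0.02, -0.1, 0, 0.03, -0.01, -0.02, -0.16, 0, 0.03, -0.01, -0.02, -0.21, 0, 0.03, -0.01, -0.02, -0.24, 0, 0.03, -0.01, -0.02, -0.26, 0, 0.03, -0.01, -0.02, -0.26, 0, 0.03]

```text
clock: 13.38
position: [0.4564, -0.3187, 0.2514]
tool_rot: [-0.001, 0.151, 0.988, 0.0]
wrist_force: [-0.2, -0.6, -0.5]
width: 0.0414
grasp_force: 7.6
```

```bash
python3 - <<'E'
from h import *
x=np.array([np.cos(np.radians(-17.5)),np.sin(np.radians(-17.5))]); y=np.array([-x[1],x[0]])
s=arm.read_state(); print(s["position"],s["wrist_force"],s["torque"])
c=cap("wrist"); W=cloud(c); a=W[...,:2]@x; b=W[...,:2]@y; np.savez("p_w",**c,W=W)
for lo in(.43,.46,.49,.54,.56):
    m=(W[...,2]>.178)&(W[...,2]<.26)&(a>lo)&(a<lo+.01)&(abs(b+.17)<.04)
    if m.sum()>20: p=np.percentile(b[m],[1,99]); print("tongs",lo,m.sum(),p.mean().round(4),np.percentile(W[m][:,2],[5,50,95]).round(4))
for nm in("wr2","p_w"):
    W=np.load(nm+".npz")["W"]; a=W[...,:2]@x; b=W[...,:2]@y
    m=(W[...,2]>.155)&(W[...,2]<.167)&(a<.507)&(a>.45)&(abs(b+.205)<.04); print(nm,"knob b",np.percentile(b[m],[2,98]).round(4))
    for lo in (.535,.55,.57):
        m=(W[...,2]>.12)&(W[...,2]<.172)&(a>lo)&(a<lo+.012)&(abs(b+.205)<.1); print(nm,lo,np.percentile(b[m],[.5,99.5]).round(4))
E
```

```text
[ 0.45636511 -0.31873097  0.25137154] [-0.15259184 -0.63734589 -0.54246041] [0.00596575 0.05205223 0.02460238]
tongs 0.43 573 -0.1671 [0.1836 0.1862 0.193 ]
tongs 0.46 1011 -0.1671 [0.1919 0.193  0.1943]
tongs 0.49 837 -0.167 [0.1919 0.193  0.194 ]
tongs 0.54 1250 -0.1778 [0.1917 0.193  0.2379]
tongs 0.56 570 -0.1671 [0.1915 0.1925 0.1935]
wr2 knob b [-0.2113 -0.1815]
wr2 0.535 [-0.272  -0.1219]
wr2 0.55 [-0.2698 -0.124 ]
wr2 0.57 [-0.2692 -0.1243]
p_w knob b [-0.2108 -0.1861]
p_w 0.535 [-0.2706 -0.121 ]
p_w 0.55 [-0.2692 -0.1417]
p_w 0.57 [-0.1974 -0.1362]
```

The tongs are centred on the dark slice to within 1 mm: line at -0.1671 m against -0.167 m expected. The slice top stands about 3 mm above the tongs, so I'm squeezing now.

Emit:
drive_tool:
  targets: [0, 0, 0, 0, 0.08, 0, 0, 0, 0, 0.12, 0, 0, 0, 0, 0.16, 0, 0, 0, 0, 0.2, 0, 0, 0, 0, 0.25, 0, 0, 0, 0, 0.4, 0, 0, 0, 0, 0.4, 0, 0, 0, 0, 0.4]
  grip_force: 40

```text
clock: 14.1
position: [0.4566, -0.3188, 0.2524]
tool_rot: [0.0, 0.151, 0.988, -0.0]
wrist_force: [-0.8, -0.4, -0.9]
width: 0.0323
grasp_force: 40.9
```

Emit:
drive_tool:
  targets: [0, 0, 0.02, 0, 0.4, 0, 0, 0.05, 0, 0.4, 0, 0, 0.09, 0, 0.4, 0, 0, 0.14, 0, 0.4, 0, 0, 0.2, 0, 0.4, 0, 0, 0.26, 0, 0.4, 0, 0, 0.32, 0, 0.4, 0, 0, 0.36, 0, 0.4]

```text
clock: 14.77
position: [0.457, -0.319, 0.3267]
tool_rot: [0.001, 0.151, 0.988, -0.0]
wrist_force: [0.0, -0.0, -1.8]
width: 0.0325
grasp_force: 40.9
```

Emit:
drive_tool:
  targets: [0, 0, 0.04, 0, 0.4, 0, 0, 0.09, 0, 0.4, 0, 0, 0.14, 0, 0.4, 0, 0, 0.19, 0, 0.4, 0, 0, 0.23, 0, 0.4, 0, 0, 0.25, 0, 0.4, 0, 0, 0.25, 0, 0.4, 0, 0, 0.25, 0, 0.4]

```text
clock: 15.43
position: [0.4566, -0.3187, 0.3741]
tool_rot: [-0.0, 0.151, 0.988, 0.0]
wrist_force: [-0.4, 0.1, -2.0]
width: 0.0326
grasp_force: 40.9
```

```bash
python3 - <<'E'
from h import *
s=arm.read_state(); print(s["position"],s["wrist_force"],s["width"],s["grasp_force"])
im=[]
for n in("top","side"):
    c=cap(n); np.savez("f_"+n,**c,W=cloud(c)); im.append(c["frame"])
save("fin",np.hstack([cv2.resize(im[0][130:250,350:470],(400,400),interpolation=2),cv2.resize(im[1][130:250,345:465],(400,400),interpolation=2)]))
E
```

```text
[ 0.45660489 -0.31872926  0.37414329] [-0.38804915  0.0880224  -2.0184007 ] 0.03260426955437887 40.86150367744267
```

View pics/fin.png

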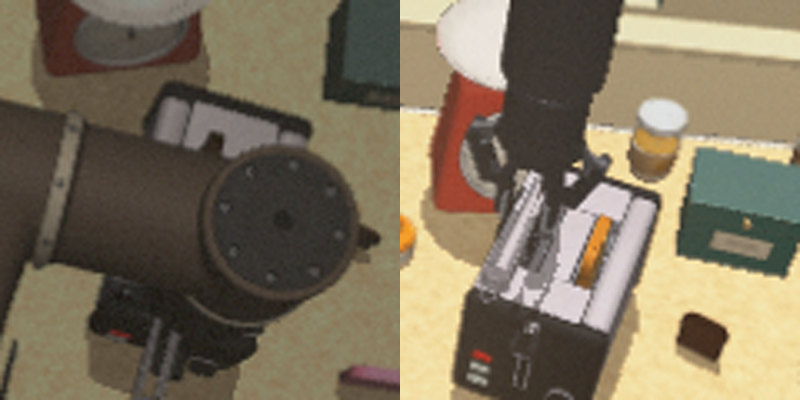

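The top crop shows a brown edge at (212,145) ahead of the wrist. In the side view the pale slice is still in place, and the lever knob is still up at (530,330). I'll check the brown edge's height by depth.

```bash
python3 - <<'E'
from h import *
d=np.load("f_top.npz");W=d["W"]
for v in range(168,177): print(v,[(u,W[v,u,2].round(3),d["frame"][v,u].tolist()) for u in (410,412,414,416)])
s=np.load("f_side.npz");F=s["frame"];X=s["W"]
m=(X[...,0]>.5)&(X[...,0]<.64)&(X[...,1]>-.4)&(X[...,1]<-.3)&(X[...,2]>.2)&(X[...,2]<.33)
print(m.sum(),np.percentile(X[m],[2,50,98],axis=0).round(3) if m.sum() else 0, arm.read_state()["wrist_force"])
E
```

```text
168 [(410, np.float64(0.165), [134, 126, 125]), (412, np.float64(0.162), [134, 124, 123]), (414, np.float64(0.163), [134, 127, 124]), (416, np.float64(0.165), [133, 125, 123])]
169 [(410, np.float64(0.16), [134, 127, 123]), (412, np.float64(0.165), [119, 112, 107]), (414, np.float64(0.303), [90, 82, 78]), (416, np.float64(0.166), [111, 105, 103])]
170 [(410, np.float64(0.167), [134, 124, 124]), (412, np.float64(0.308), [89, 82, 78]), (414, np.float64(0.315), [44, 37, 31]), (416, np.float64(0.308), [67, 60, 55])]
171 [(410, np.float64(0.17), [133, 124, 123]), (412, np.float64(0.31), [66, 60, 55]), (414, np.float64(0.315), [43, 33, 24]), (416, np.float64(0.312), [45, 38, 29])]
172 [(410, np.float64(0.166), [136, 128, 125]), (412, np.float64(0.31), [51, 43, 39]), (414, np.float64(0.313), [45, 33, 29]), (416, np.float64(0.312), [43, 32, 25])]
173 [(410, np.float64(0.259), [104, 97, 94]), (412, np.float64(0.311), [42, 35, 29]), (414, np.float64(0.321), [51, 41, 34]), (416, np.float64(0.313), [45, 37, 28])]
174 [(410, np.float64(0.276), [63, 56, 51]), (412, np.float64(0.315), [47, 37, 32]), (414, np.float64(0.319), [49, 38, 29]), (416, np.float64(0.317), [58, 49, 42])]
175 [(410, np.float64(0.693), [60, 53, 45]), (412, np.float64(0.31), [51, 42, 35]), (414, np.float64(0.318), [50, 41, 31]), (416, np.float64(0.315), [82, 69, 64])]
176 [(410, np.float64(0.704), [60, 53, 44]), (412, np.float64(0.699), [56, 45, 40]), (414, np.float64(0.697), [52, 47, 36]), (416, np.float64(0.161), [74, 65, 60])]
18 [[ 0.501 -0.34   0.249]
 [ 0.517 -0.329  0.294]
 [ 0.547 -0.32   0.315]] [-0.79314231 -0.06198974 -2.00670659]
```

The slice top is at about 0.316 m, so its lower edge is at about 0.237 m, 7 cm above the toaster top. I'm handing in.

```bash
python3 -c "
from bench import arm
print(arm.close_job())"
```

```text
the job is handed in; nothing more can be done
None
```

Job handed in: I raised the lever to its top stop and lifted the dark slice out with the tongs, and they still hold it with its lower edge about 7 cm above the toaster's top; the pale slice stayed in its slot.

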